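# Lock a slipped folding-table leg at its neighbour's length

## Robot

A 6-joint arm with a two-finger parallel gripper is mounted at the origin on the work surface. World frame = base frame: x ahead of the robot, y to its left, z up, the work surface at z = 0. Lengths are in m, angles in rad, forces in N, time in s.
With the tool pointing down it reaches from about 0.35 to 0.975 m from the base axis. Payload 7.1 kg.
Tool frame: the origin (TCP) lies midway between the tips of the shut fingers; the grasp point (between the pads) lies 19 mm behind it; z points along the fingers, x is the direction in which the jaws open and shut, and the axes are right-handed (so a half turn about z gives the same grasp; the last joint's range is limited). The gripper opens to 88 mm and grips with 3 to 60 N. Pads are 20 mm wide; open, the fingers measure 115 mm over their backs; the gripper's body (75 mm by 178 mm) begins 61 mm behind the grasp point.
Start: joints at [1.27, 0.423, 1.63, -0, 1.089, -0.019], TCP at [0.174, 0.6, 0.223] pointing down, gripper open.
Joint ranges: [-3, 3], [-0.9, 2.11], [0.09, 2.58], [-1.31, 4.45], [0.11, 2.69], [-2.54, 2.54]. Speed limits (rad/s): [2.39, 2.39, 3.01, 3.14, 3.14, 3.14].

## Interface

Orientations are given as a unit quaternion [w, x, y, z].
In Python, from station import move_pose, movel, movej, command_gripper, wait, inverse_kinematics, read_camera, camera_info, MotionError, job_done, get_time, get_joint_pos, get_qvel, get_effort, get_tcp_pos, get_ee_rot, get_ft_force, get_ft_torque, get_grip_width gives the robot as it stands. Calls block until the motion is done:
- move_pose(position, orientation): joint-space move of the TCP to a pose.
- movel(position, frame=None, v=0.15, until_force=None): straight line of the TCP; frame=None keeps the orientation; v is the mean speed in m/s. With until_force (N) it stops when the force on the tool has changed by that much, and returns True; else False.
- movej(angles): joint-space move.
- command_gripper(opening): opening from 0.0 (shut) to 1.0 (fully open); the grip force is fixed at half the most; returns when the fingers have stopped.
- wait(seconds).
- inverse_kinematics(position, orientation): joint angles nearest the present ones, or None.
- read_camera(name): name is "scene" or "top" or "wrist"; returns the picture (400x640x3 uint8, red, green, blue); there is no depth.
- camera_info(name): a dict with "intrinsics" (3x3 intrinsics, pixels), "dist" ([k1, k2, p1, p2, k3] as OpenCV has them; the pictures are not rectified), "T" (4x4, takes a point from camera to world coordinates); the wrist camera has in their place "tool_from_camera" (4x4, takes a point from camera to tool coordinates, whose origin is the TCP and whose axes are the tool frame's). Camera axes: x right, y up, looking along -z (the intrinsics and any distortion apply to the point x, -y, -z); pixel columns grow to the right and rows downward; lengths in m; the calibration is good to about 2 mm. A picture is of the moment at which its call begins: read the wrist's pose just before it. camera_info takes no time and is no camera call.
A pose or a line that the arm cannot do raises MotionError and nothing moves.
- job_done(): hands the job in, once; it reports no verdict.
Readings, each from a call of its own:
- get_time(): time.
- get_joint_pos(): joint angles.
- get_qvel(): joint speeds.
- get_effort(): joint torques, N m.
- get_tcp_pos(): TCP position.
- get_ee_rot(): TCP orientation.
- get_ft_force(): force on the tool from outside, world axes, zero at the start.
- get_ft_torque(): the same for the moment, N m.
- get_grip_width(): opening from 0.0 (shut) to 1.0 (fully open).
Only numpy, scipy, OpenCV 4.12 (cv2) and the standard library are available. Lean on these libraries where they do the work, as an engineer would, in place of code of your own. Each camera call takes 0.05 s, during which the arm holds its last target.

## Task

A small wall table lies face down on the tiled step with its two telescopic legs folded flat, and the foot tube of one leg has slipped in too short. Pull that leg's spring plunger up clear of the tube by its knob, slide the foot tube out to the same hole as on the other leg, and let the plunger drop fully home there, so that both legs are equally long and locked. Slide it gently, without pushing on against the pin once it has caught, keep the other leg locked as it is, and leave the cup, the egg cup and the tin undisturbed.

Things in the scene. Friction and masses are not known exactly. Their poses are not given: they have to be found in the camera images.
- board: plywood table board lying face down on the step, fixed, 360 x 500 x 18 mm, with 14 mm high battens along its long edges. Origin: centre of its lower face, on the step; z up, y along the legs from pivot end to foot end, x across. Two like legs lie on it side by side, 180 mm apart, either one nearer the robot; their pivots are screwed on by hand, 4 to 12 mm out of line along y.
- slipped_leg_foot_end (a point): centre of the end face of the short leg's rubber foot (36 mm square), 39 mm above the step; y points along the leg, away from the pivot. The foot is the end of a grey tube 30 mm square, 275 mm long with the foot (top face 54 mm above the step), that slides along y on the fixed inner tube. It starts 24 to 100 mm short of the other leg's. The plunger stands 247 mm behind it on the same tube.
- slipped_leg_knob (a point): middle of the short leg's pull knob: a black upright cylinder, 22 mm diameter, 24 mm tall, above a 12 mm high, 20 mm wide steel boss on the foot tube's top, near its pivot end. With the plunger fully home the middle is 80 mm above the step, 26 mm above the tube's top face; it rises with the plunger. Moving the knob along the leg moves the foot tube (3 to 6 N when the pin is clear, about 3 N more when it drags).
- slipped_leg_plunger (a joint): how far the short leg's plunger is pulled up, in m: 0 is fully home with the pin 6 mm deep in a hole, about 0.006 is the pin resting on the tube between two holes, more is clear of the tube, 0.012 is the upper stop. The spring pulls it down with 6 N when home, 8.5 N at 0.006, 11 N at the stop. It starts resting on the tube or dropped into a wrong hole.
- slipped_leg_pin: the short leg's steel plunger pin, 8 mm thick, below the knob inside the tube (not visible); it moves with the knob. It drops into 9.5 mm holes, 30 mm apart in a row along the top face of the fixed 25 mm square inner tube, with 0.75 mm of play either way; the foot tube hides the holes ahead of the plunger. A load of over 25 N between pin and inner tube spoils the hole.
- good_leg_foot_end (a point): centre of the end face of the other leg's rubber foot; sizes and axes as for the short leg. When both plungers are in the same hole of their rows, the two foot ends are level along y only to within 14 mm, as the pivots are out of line; the neighbouring holes are 30 mm away.
- good_leg_knob (a point): middle of the other leg's pull knob, same sizes.
- good_leg_plunger (a joint): the other leg's plunger, in m: 0 is fully home (as it starts and must stay).
- steel_cup: open steel cup, 72 mm across the rim and 85 mm tall, standing on the step beyond the foot end of the table; origin at the centre of its underside.
- tin: closed tin, 84 mm diameter, 100 mm tall, standing on the step beyond the foot end of the table; origin at the centre of its underside.
- egg_cup: white ceramic egg cup, 50 mm across and 62 mm tall, standing on the step beyond the pivot end of the table; origin at the centre of its underside.

How it is judged:
By the outcome, as a careful person would: the job done as asked, in the order asked, and still so for the second after the job is handed in, with the robot touching nothing.
It also fails if it takes over 50 s, if anything falls off the work surface, if the arm or the gripper's body presses on something with over 40 N, if the wrist force passes 120 N, or if a joint passes its speed limit or range.

## Working session

There is one attempt and no reset: what is moved stays moved. The work goes in short steps, each a Python script; the robot and the scene stay as the last script left them, time stands still between calls to the robot, and variables do not carry over. Pictures are saved under pics/ and viewed, and the job is handed in when it is done.

```bash
ls; mkdir -p pics
python3 - <<'E'
from station import *
import cv2,numpy as np
np.set_printoptions(precision=4,suppress=True)
for n in ("scene","top","wrist"):
    print(n,camera_info(n)); cv2.imwrite(f"pics/{n}0.png",cv2.cvtColor(read_camera(n),cv2.COLOR_RGB2BGR))
print(get_time(),get_tcp_pos(),get_ee_rot())
E
```

```text
pics
scene {'intrinsics': array([[488.1844,   0.    , 310.8497],
       [  0.    , 488.1844, 209.8951],
       [  0.    ,   0.    ,   1.    ]]), 'dist': array([-0.1039,  0.    ,  0.    ,  0.    ,  0.    ]), 'T': array([[-0.0114, -0.6905,  0.7232,  1.6253],
       [ 0.9999, -0.0065,  0.0095,  0.0441],
       [-0.0019,  0.7233,  0.6905,  1.106 ],
       [ 0.    ,  0.    ,  0.    ,  1.    ]])}
top {'intrinsics': array([[451.2254,   0.    , 318.7044],
       [  0.    , 451.2254, 200.3315],
       [  0.    ,   0.    ,   1.    ]]), 'dist': array([-0.0111,  0.    ,  0.    ,  0.    ,  0.    ]), 'T': array([[-0.0281,  0.9883, -0.1501,  0.3836],
       [-0.9996, -0.0278,  0.0042,  0.048 ],
       [ 0.    ,  0.1502,  0.9887,  1.1667],
       [ 0.    ,  0.    ,  0.    ,  1.    ]])}
wrist {'intrinsics': array([[295.1095,   0.    , 324.4354],
       [  0.    , 295.1095, 199.3746],
       [  0.    ,   0.    ,   1.    ]]), 'dist': array([-0.0237,  0.    ,  0.    ,  0.    ,  0.    ]), 'tool_from_camera': array([[ 1.    ,  0.0001, -0.0004, -0.0006],
       [ 0.    , -0.967 , -0.2548, -0.0684],
       [-0.0004,  0.2548, -0.967 , -0.1623],
       [ 0.    ,  0.    ,  0.    ,  1.    ]])}
0.15 [0.1736 0.6    0.2221] [ 0.0003  0.7994  0.6008 -0.0005]
```

View pics/scene0.png

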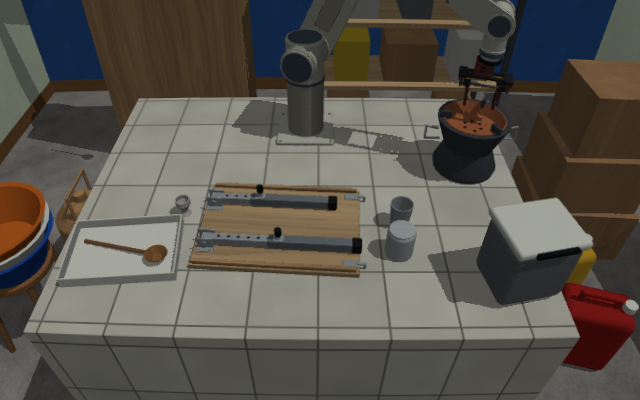

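View pics/top0.png

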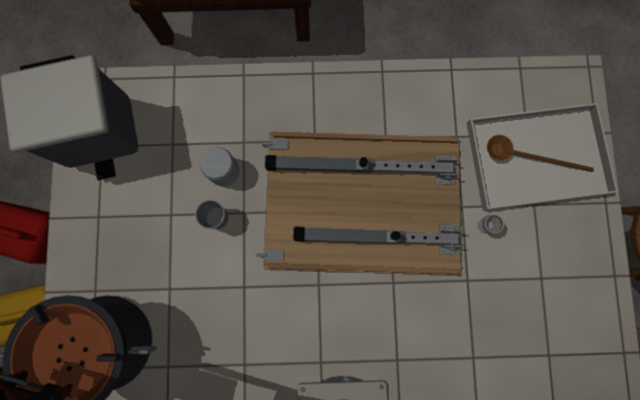

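View pics/wrist0.png

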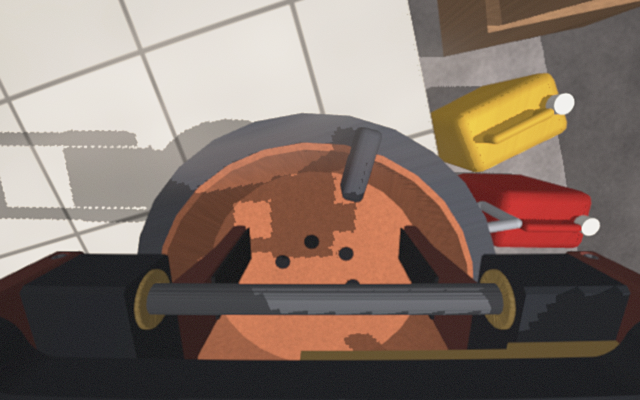

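The gripper starts inside the brazier bowl, so I lift straight up first. The leg nearer the robot is the short one: its foot is at px (299,234) in the top view, against (270,162) for the other leg. I'll lift, then look from above.

```bash
cat > h.py <<'E'
from station import *
import cv2,numpy as np
from scipy.spatial.transform import Rotation as R
np.set_printoptions(precision=4,suppress=True)
def cam(n):
    c=camera_info(n); T=c.get("T")
    if T is None:
        q=get_ee_rot(); W=np.eye(4); W[:3,:3]=R.from_quat(np.r_[q[1:],q[0]]).as_matrix(); W[:3,3]=get_tcp_pos()
        T=W@c["tool_from_camera"]
    return c["intrinsics"],c["dist"],T
def ray(c,uv):
    K,d,T=c; p=cv2.undistortPoints(np.array(uv,float).reshape(-1,1,2),K,d).reshape(-1,2)
    v=np.c_[p[:,0],-p[:,1],-np.ones(len(p))]@T[:3,:3].T
    return T[:3,3],v
def onz(c,uv,z):
    o,v=ray(c,uv); return o+v*((z-o[2])/v[:,2])[:,None]
def proj(c,P):
    K,d,T=c; p=(np.atleast_2d(P)-T[:3,3])@T[:3,:3]; p=p*[1,-1,-1]
    return cv2.projectPoints(p.reshape(-1,1,3),np.zeros(3),np.zeros(3),K,d)[0].reshape(-1,2)
def save(n,im): cv2.imwrite(f"pics/{n}.png",cv2.cvtColor(im,cv2.COLOR_RGB2BGR))
E
python3 - <<'E'
from h import *
im=read_camera("top"); c=cam("top")
save("topz",cv2.resize(im[130:280,255:475],None,fx=3.6,fy=3.6,interpolation=cv2.INTER_CUBIC))
print(onz(c,[(295,234),(266,163)],.039)); print(onz(c,[(397,236),(364,162)],.092)); print(onz(c,[(266,268),(461,272),(271,134),(461,139)],.032))
p=get_tcp_pos(); movel([p[0],p[1],.42]); print(get_tcp_pos(),get_time())
E
```

```text
[[0.4714 0.1048 0.039 ]
 [0.6552 0.1754 0.039 ]]
[[ 0.4556 -0.1405  0.092 ]
 [ 0.6382 -0.0698  0.092 ]]
[[ 0.3893  0.179   0.032 ]
 [ 0.3657 -0.3055  0.032 ]
 [ 0.7339  0.1624  0.032 ]
 [ 0.7067 -0.3313  0.032 ]]
[0.1736 0.5996 0.4189] 1.6667
```

View pics/topz.png

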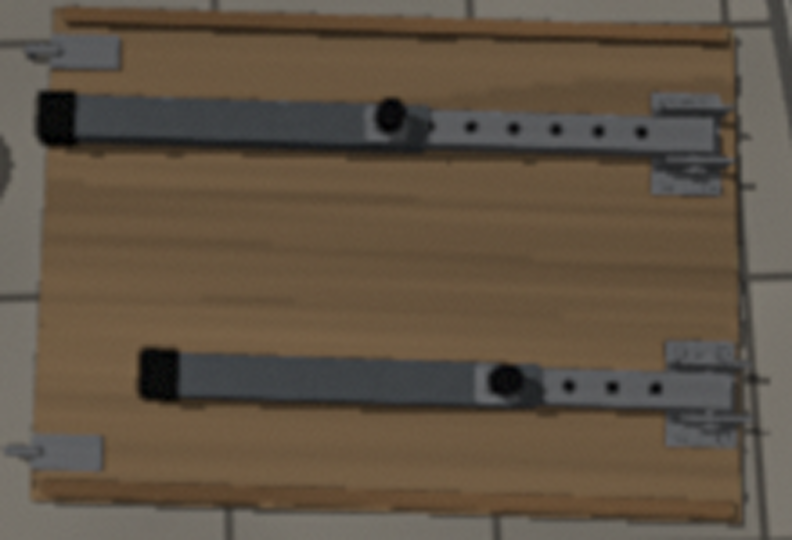

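```bash
cat >> h.py <<'E'
def quat(d):
    x=np.array([d[0],d[1],0.]);x/=np.linalg.norm(x);z=np.array([0,0,-1.])
    q=R.from_matrix(np.c_[x,np.cross(z,x),z]).as_quat(); return np.r_[q[3],q[:3]]
E
python3 - <<'E'
from h import *
q=quat([.064,.998])
print(inverse_kinematics([.40,-.08,.25],q))
move_pose([.40,-.08,.25],q); 
print(get_tcp_pos(),get_ee_rot(),q,get_time())
c=cam("wrist"); im=read_camera("wrist"); save("w1",im); np.savez("w1",K=c[0],d=c[1],T=c[2],im=im)
E
```

```text
[-0.2266  0.0552  2.0536 -0.      1.0329 -1.7333]
[ 0.4004 -0.0796  0.2501] [0.0001 0.7291 0.6844 0.0002] [0.     0.7294 0.6841 0.    ] 4.275
```

View pics/w1.png

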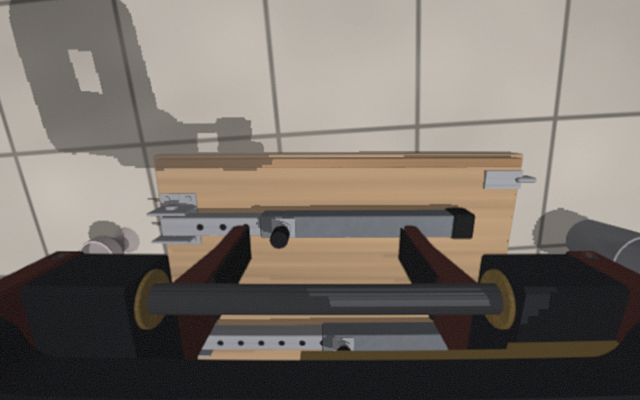

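Run:
```python
from h import *
movel([.67,-.08,.25],v=.3); 
print(get_tcp_pos(),get_time())
c=cam("wrist"); im=read_camera("wrist"); save("w2",im); np.savez("w2",K=c[0],d=c[1],T=c[2],im=im)
save("w2z",cv2.resize(im[50:260,110:510],None,fx=2,fy=2,interpolation=cv2.INTER_CUBIC))
```

```text
[ 0.669  -0.0798  0.2495] 5.375
```

View pics/w2z.png

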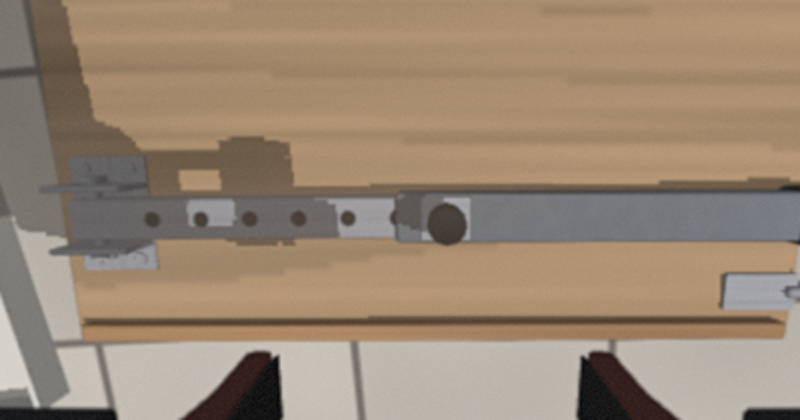

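Good leg: its holes are at columns 152, 201, 250, 299, 348 and 397, with the knob at 447, so its plunger is in the 7th hole. Next the same view over the short leg.

Run:
```python
from h import *
movel([.49,-.13,.25],v=.3); 
print(get_tcp_pos(),get_time())
c=cam("wrist"); im=read_camera("wrist"); save("w3",im); np.savez("w3",K=c[0],d=c[1],T=c[2],im=im)
save("w3z",cv2.resize(im[50:260,110:510],None,fx=2,fy=2,interpolation=cv2.INTER_CUBIC))
```

```text
[ 0.4911 -0.1301  0.2509] 6.2
```

View pics/w3z.png

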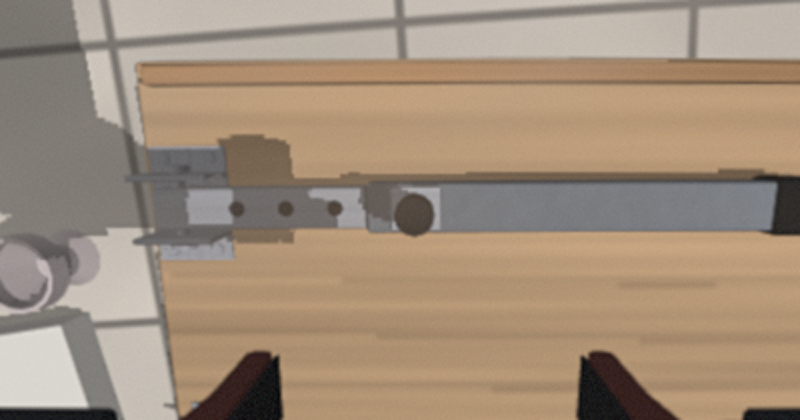

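```bash
cat > m.py <<'E'
from h import *
from scipy import ndimage
def load(n):
    f=np.load(n+".npz"); return (f["K"],f["d"],f["T"]),f["im"]
def dark(im,u,v,r=5):
    # centroid of dark blob near (u,v)
    u,v=int(round(u)),int(round(v)); p=im[v-r:v+r+1,u-r:u+r+1].astype(float).sum(2)
    w=np.clip(np.percentile(p,60)*.85-p,0,None); yy,xx=np.mgrid[-r:r+1,-r:r+1]
    return u+(w*xx).sum()/w.sum(), v+(w*yy).sum()/w.sum()
if __name__=="__main__":
    for n,cols,row,kn,zk in (("w2",[152,201,250,299,348],218,(447,224),.092),("w3",[237,286,335],209,(415,214),.098)):
        c,im=load(n)
        px=[dark(im,110+a/2,50+row/2) for a in cols]
        P=onz(c,px,.0515); print(n,np.array(px),"\n",P, np.linalg.norm(np.diff(P,axis=0),axis=1))
        k=onz(c,[(110+kn[0]/2,50+kn[1]/2)],zk)[0]; print("knob",k)
        d=np.array([.064,.998]); print("s holes",P[:,:2]@d,"knob",k[:2]@d)
        np.save(n+"h",P)
    P=np.load("w2h.npy"); v=P[-1]-P[0]; print("dir",v/np.linalg.norm(v))
E
python3 m.py
python3 - <<'E'
from m import *
c,im=load("w3"); save("w3b",cv2.resize(im[130:180,280:350],None,fx=8,fy=8,interpolation=cv2.INTER_NEAREST))
E
```

```text
w2 [[185.6953 159.3726]
 [210.0076 159.7206]
 [234.4134 159.0202]
 [258.9055 158.8447]
 [283.5069 158.7196]] 
 [[ 0.6335 -0.2485  0.0515]
 [ 0.6359 -0.2187  0.0515]
 [ 0.6371 -0.1886  0.0515]
 [ 0.6388 -0.1586  0.0515]
 [ 0.6406 -0.1286  0.0515]] [0.03   0.0301 0.03   0.0301]
knob [ 0.6432 -0.0689  0.092 ]
s holes [-0.2075 -0.1775 -0.1474 -0.1174 -0.0873] knob -0.027599680773492025
w3 [[228.2873 154.1009]
 [252.4062 153.9498]
 [276.571  153.859 ]] 
 [[ 0.4536 -0.2461  0.0515]
 [ 0.4554 -0.2166  0.0515]
 [ 0.4572 -0.1871  0.0515]] [0.0296 0.0295]
knob [ 0.4589 -0.1361  0.098 ]
s holes [-0.2166 -0.187  -0.1575] knob -0.10649091991397525
dir [0.0593 0.9982 0.    ]
```

View pics/w3b.png

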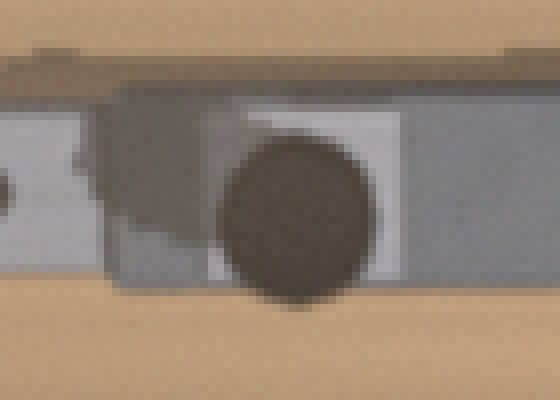

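Checks agree. The good leg's knob is within 0.1 mm of its 7th hole. The short leg's plunger sits between holes, about 69.5 mm before its own 7th hole. That would leave the feet about 12 mm apart, within the 14 mm allowed. Now I grasp the knob with the jaws along the leg and lift the plunger.

Run:
```python
from h import *
q=quat([.0605,.998])
command_gripper(.55)
k=np.array([.4592,-.1361])
move_pose([*k,.13],q); f0=get_ft_force()
print(get_tcp_pos(),f0)
print(movel([*k,.070],v=.06,until_force=6)); print(get_tcp_pos(),get_ft_force()-f0)
c=cam("wrist"); im=read_camera("wrist"); save("g1",im)
command_gripper(0); print(get_grip_width()*88,get_tcp_pos(),get_ft_force()-f0,get_time())
np.save("f0",f0)
```

```text
[ 0.46   -0.1364  0.1306] [ 1.0798 -0.3741 -0.3284]
False
[ 0.4595 -0.1362  0.0702] [-0.3322  0.7814 -0.5754]
21.304856570265855 [ 0.4593 -0.1362  0.0701] [-1.4559 -0.1285  2.3653] 9.3333
```

View pics/g1.png

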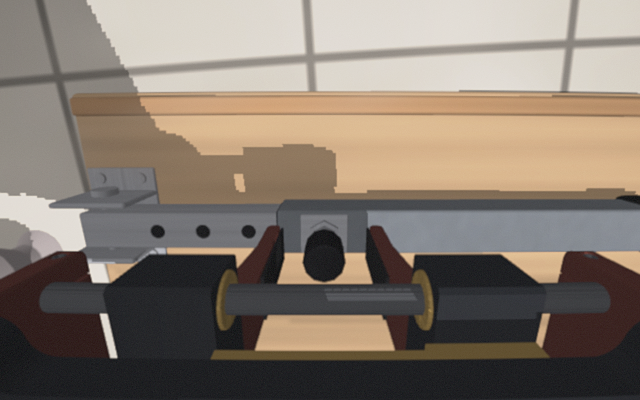

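The knob at px (323,255) is centred between the jaws, and the jaws closed to 21.3 mm on the 22 mm knob. Lifting.

Run:
```python
from h import *
f0=np.load("f0.npy"); p=get_tcp_pos(); z0=p[2]
for dz in (.0015,.003,.004):
    movel([p[0],p[1],z0+dz],v=.02,until_force=16); print(dz,get_tcp_pos()[2]-z0,get_ft_force()-f0,get_grip_width()*88)
save("g2",read_camera("scene")[150:300,180:430])
save("g2w",read_camera("wrist")); print(get_time())
```

```text
0.0015 0.0011319573565338331 [ 0.8889 -1.3151 -8.359 ] 21.419178526537294
0.003 0.0028541846645750157 [  0.9855  -1.6094 -10.889 ] 21.859404051551
0.004 0.0039922140251777705 [ 0.9468 -1.6366 -9.7452] 21.563742912374984
10.1833
```

View pics/g2w.png

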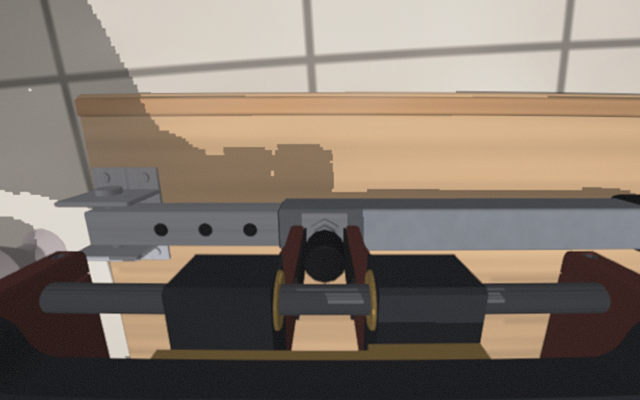

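Run:
```python
from h import *
f0=np.load("f0.npy"); p=get_tcp_pos(); d=np.array([.0605,.998,0]); d/=np.linalg.norm(d)
np.save("p0",p)
for s in (.005,.03,.062):
    r=movel(p+d*s,v=.03,until_force=13); print(s,r,get_tcp_pos()-p,get_ft_force()-f0,get_grip_width()*88)
    if r: break
c=cam("wrist"); im=read_camera("wrist"); save("g3",im); np.savez("g3",K=c[0],d=c[1],T=c[2],im=im);print(get_time())
```

```text
0.005 False [ 0.0003  0.0054 -0.    ] [  1.7182   1.0462 -10.2991] 21.28008742542279
0.03 False [ 0.0018  0.0304 -0.    ] [  2.0732   1.9713 -10.3883] 21.17853518018667
0.062 False [ 0.0037  0.0622 -0.    ] [ 1.1934  0.8754 -9.2093] 21.41572045568286
12.75
```

View pics/g3.png

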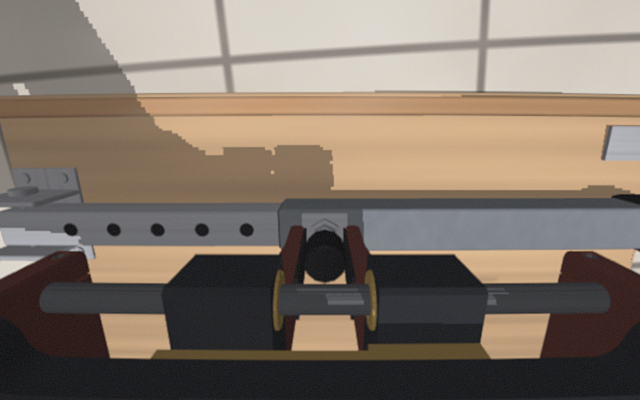

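Five holes are now visible at columns 70 to 247, as expected, with hole 7 about 7 mm ahead. Next I lower the pin onto the tube, open the jaws slightly so the knob is free, and nudge it forward until it catches.

Run:
```python
from h import *
f0=np.load("f0.npy"); p=get_tcp_pos()
movel([p[0],p[1],p[2]-.0038],v=.02,until_force=14); print(get_ft_force()-f0)
command_gripper(.31); wait(.1); print(get_grip_width()*88,get_ft_force()-f0)
movel([p[0],p[1],.067],v=.03,until_force=6); print(get_tcp_pos(),get_ft_force()-f0)
np.save("p1",get_tcp_pos()); save("g4",read_camera("wrist")); print(get_time())
```

```text
[ 0.364   2.3348 -7.7794]
27.173185194956677 [-0.669   0.3083 -0.3447]
[ 0.4627 -0.074   0.0668] [-0.5531  0.7396  0.6214]
13.8417
```

View pics/g4.png

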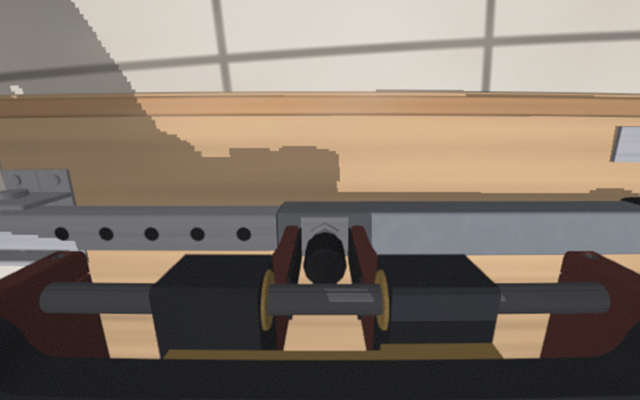

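Run:
```python
from h import *
f0=np.load("f0.npy"); p=np.load("p1.npy"); d=np.array([.0605,.998,0]); d/=np.linalg.norm(d)
r=movel(p+d*.015,v=.008,until_force=12.5); t=get_tcp_pos(); print(r,(t-p)@d,t,get_ft_force()-f0,get_time())
save("g5",read_camera("wrist"))
```

```text
True 0.011715362963495414 [ 0.4635 -0.0623  0.0666] [-2.8784 -3.4     3.1066] 15.2833
```

View pics/g5.png

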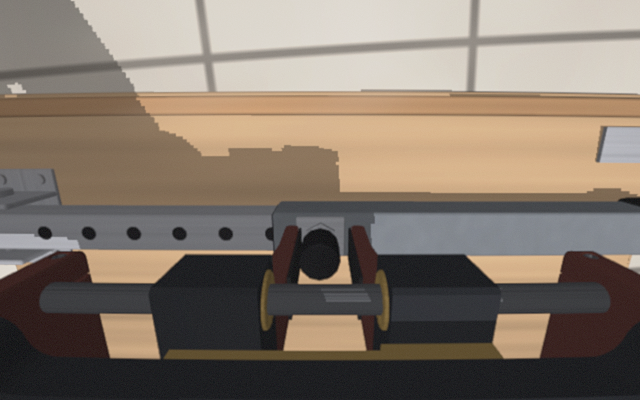

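It stopped on force at 11.7 mm of travel, about where the catch was expected, and hole 6 now shows at the tube edge (px 270). I back off, open, retreat and verify.

Run:
```python
from h import *
f0=np.load("f0.npy"); p=get_tcp_pos(); d=np.array([.0605,.998,0]); d/=np.linalg.norm(d)
p2=p-d*.0022; movel(p2,v=.02); print(get_ft_force()-f0)
command_gripper(.55); print(get_ft_force()-f0)
movel([p2[0],p2[1],.15],v=.15)
movel([.49,-.06,.25],v=.3); wait(.2)
c=cam("wrist"); im=read_camera("wrist"); save("w4",im); np.savez("w4",K=c[0],d=c[1],T=c[2],im=im)
save("w4z",cv2.resize(im[50:260,110:510],None,fx=2,fy=2,interpolation=cv2.INTER_CUBIC))
im=read_camera("scene");save("s4",cv2.resize(im[175:285,185:425],None,fx=3.3,fy=3.3,interpolation=cv2.INTER_CUBIC));print(get_time())
```

```text
[-0.9781  0.5736  0.7078]
[-1.5101  0.4844  1.0159]
17.6417
```

View pics/w4z.png

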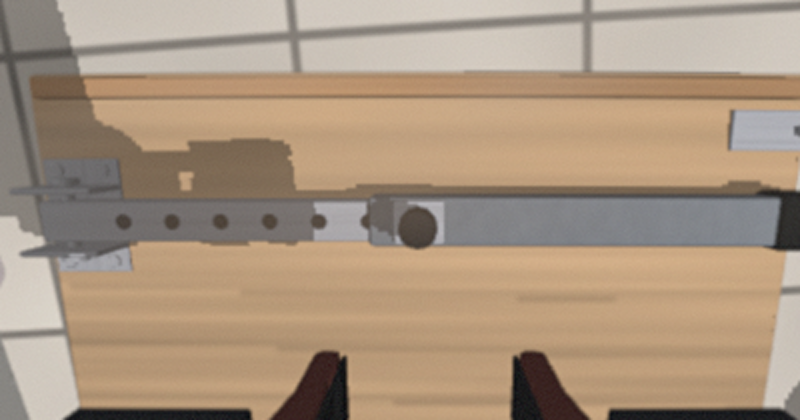

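View pics/s4.png

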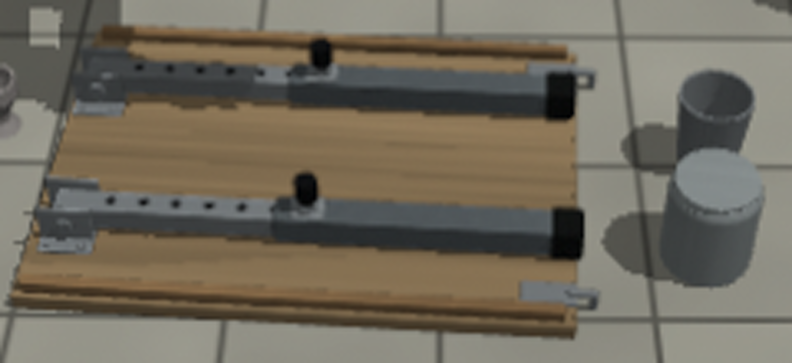

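Hole 7 sits under the knob: holes at 123 to 367, so the next is at 416, and the knob is at 417. To confirm the plunger is fully home, I touch the knob top lightly with shut fingers; it should be at 92 mm if home, 98 mm if resting on the tube. I'll also measure the knob in the scene view.

Run:
```python
from m import *
c,im=load("w4"); P=onz(c,[dark(im,110+a/2,50+221/2) for a in (123,172,221,270,319)],.0515)
k=onz(c,[(110+417.5/2,50+228/2)],.092)[0]; print(P,"\n",k)
d=np.array([.0605,.998])/np.hypot(.0605,.998); print("knob - hole1:",(k-P[0])[:2]@d)
# scene heights: knob top/bottom pixels from masks, both knobs
sc=read_camera("scene"); cs=cam("scene")
for name,kk in (("short",k),("good",np.array([.6432,-.0689,.092]))):
    for z in (.092,.098): print(name,z,"pred top-centre px",proj(cs,[kk[0],kk[1],z]))
    u,v=proj(cs,[kk[0],kk[1],.08])[0].astype(int); s=sc[v-14:v+14,u-12:u+12].sum(2)<110
    ys,xs=np.nonzero(s); print(" mask rows",v-14+ys.min(),v-14+ys.max(),"cols",u-12+xs.min(),u-12+xs.max(), "mean",u-12+xs.mean(),v-14+ys.mean())
q=quat([.0605,.998]); command_gripper(0)
move_pose([k[0],k[1],.115],q); f=get_ft_force()
r=movel([k[0],k[1],.0905],v=.012,until_force=3); print(r,get_tcp_pos(),get_ft_force()-f)
movel([k[0],k[1],.15]); print(get_time())
```

```text
[[ 0.4533 -0.2466  0.0515]
 [ 0.4552 -0.2167  0.0515]
 [ 0.4568 -0.1867  0.0515]
 [ 0.4586 -0.1567  0.0515]
 [ 0.4603 -0.1274  0.0515]] 
 [ 0.4632 -0.0654  0.092 ]
knob - hole1: 0.1814590022060219
short 0.092 pred top-centre px [[280.9976 187.8244]]
short 0.098 pred top-centre px [[280.9145 186.3886]]
 mask rows 187 195 cols 279 285 mean 281.74468085106383 190.85106382978722
good 0.092 pred top-centre px [[276.3224 228.7418]]
good 0.098 pred top-centre px [[276.2162 227.2934]]
 mask rows 228 236 cols 275 280 mean 277.45098039215685 231.921568627451
True [ 0.4632 -0.0654  0.0923] [-1.2212  0.6071  4.3171]
21.3833
```

The touch was at z = 92.3 mm, so the plunger is fully home. I retreat, take a last look from the top camera, and hand in.

Run:
```python
from h import *
movel([.40,-.07,.30],v=.3); move_pose([.30,.30,.35],quat([.0605,.998])); wait(.3)
im=read_camera("top"); save("top5",im)
a=cv2.cvtColor(cv2.imread("pics/top0.png"),cv2.COLOR_BGR2RGB)
for n,(x0,x1,y0,y1) in dict(tin=(200,236,148,184),cup=(195,228,200,230),egg=(480,507,214,238),goodleg=(262,462,154,180)).items():
    df=np.abs(im[y0:y1,x0:x1].astype(int)-a[y0:y1,x0:x1]).max(2); print(n,df.mean(),(df>40).sum())
print(get_time())
```

```text
tin 2.7075617283950617 0
cup 2.2565656565656567 0
egg 2.560185185185185 0
goodleg 2.4375 0
23.8667
```

View pics/top5.png

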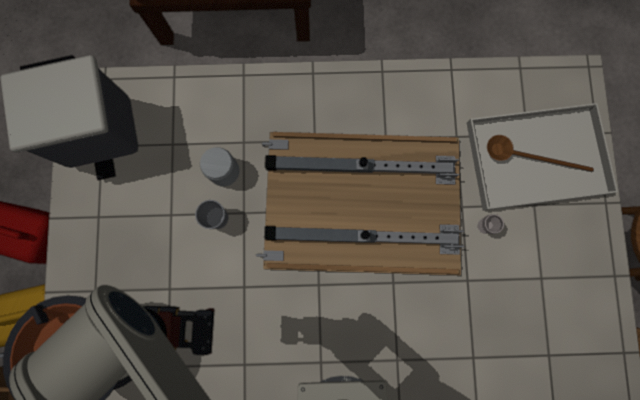

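The top view shows the feet level at px (270,163) and (270,233), and the cup, tin, egg cup and good leg unchanged.

```bash
python3 -c "
from station import *
print(get_ft_force()); job_done()"
```

```text
[-0.09902116 -0.63722554  0.53147304]
the job is handed in; nothing more can be done
```

The short leg's foot tube is now slid out and locked in its 7th hole, the same hole the other leg uses, and the job is handed in. I took about 24 s of the 50 s allowed.

I lifted the plunger by its knob and slid the tube 62 mm with the pin clear. Then I let the pin rest on the tube and nudged the freed knob until the pin caught. That nudge stopped on its 12.5 N force limit, and I backed off straight away; I did not log the peak force on the pin.

**Last checks:**
- **Hole:** the knob measures 181.5 mm from hole 1, against 180 mm nominal for hole 7. The difference is within the calibration error.
- **Plunger:** a light touch found the knob top at 92.3 mm, against 92 mm when fully home and 98 mm when resting on the tube.
- **Feet:** they are level in the top view and parallel to within the allowed pivot offset.
- **Other items:** the good leg, cup, tin and egg cup show no change between the first and last top pictures.

No check failed. The one disagreement was a 0.5 mm misfit in hole spacing in one early picture (29.5 mm instead of 30 mm), which did not matter.

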